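# Add a swab tube to the spring-lid specimen case

## Robot

A 6-joint arm with a two-finger parallel gripper is mounted at the origin on a cart in front of the work surface, level with it; the furniture and walls round the work are solid. World frame = base frame: x ahead of the robot, y to its left, z up, the work surface at z = 0. Lengths are in m, angles in rad, forces in N, time in s.
With the tool pointing down it reaches from about 0.4 to 0.825 m from the base axis. Payload 7 kg.
Tool frame: the origin (TCP) lies between the finger pads; the fingertips stand 11 mm ahead of it and the grasp point (between the pads) lies 8 mm behind it; x points along the fingers, z is the direction in which the jaws open and shut, and the axes are right-handed (so a half turn about x gives the same grasp; the last joint's range is limited). The gripper opens to 85 mm and grips with 20 to 120 N. Pads are 22 mm wide; open, the fingers measure 114 mm over their backs; the gripper's body (76 mm by 85 mm) begins 54 mm behind the grasp point. The pads swing forward as they close: fully open they stand 13 mm farther back than shut.
Start: joints at [-0.835, 0.359, 0.012, 0, -1.224, -0.288], TCP at [0.292, -0.608, 0.242] pointing down, gripper open.
Joint ranges: [-3.07, 3.07], [-1.43, 2.12], [-1.02, 1.25], [-3.03, 1.67], [-3.05, -0], [-3.03, 3.03]. Speed limits (rad/s): [2.39, 2.39, 3.01, 3.14, 3.14, 3.14].

## Interface

Orientations are given as a unit quaternion [x, y, z, w].
In Python, from cell import sensors, viewer, ticket, spotter gives the robot as it stands.
- The arm moves only by the shell command python3 -m jog 'ROWS' [OPENING] [FORCE]. ROWS is JSON, a list of rows, each a list of 2 entries, a list of its own where there are three numbers: the shift along the tool's x, y, z in m, then the turn about the tool's x in rad. In form: [[[x, y, z], spin], ...]. A call has 1 to 10 rows; each row is the pose to reach, as a shift and turn from the pose commanded when the call began, along the tool's axes at that moment; what a row does not reach only later rows make up. A row lasts 1/10 s, in which the tool goes at most 50 mm and 8.59 degrees, less where a joint would pass 70% of its speed; a pose out of reach is approached as far as the arm can. A call with a gripper value outside its range is refused whole. OPENING is the closure, from -1 (fully open) to 1 (shut), so that 0 is half open, set as the call begins (- or left out, the last holds). The fingers move at their own pace and stop on an object; FORCE is the grip in N (left out, the last holds). Time passes only in rows, so rows that repeat a pose let the fingers close. It gives the time, the measured TCP pose, the force and the opening at its end, in the units of the state.
- sensors.get_state(): the state, without advancing time (a new reading comes with each control period).
- viewer.read_camera(name): name is "side" or "top"; returns the picture (400x640x3 uint8, blue, green, red); there is no depth.
- viewer.camera_params(name): a dict with "camera_matrix" (3x3 intrinsics, pixels), "k1" (the pictures are not rectified: a ray, as slopes to the right and down, at radius r is drawn at 1 + k1 r^2 times it, then the intrinsics apply), "world_to_cam" (4x4, takes a point from world to camera coordinates). Camera axes: x right, y up, looking along -z (the intrinsics and any distortion apply to the point x, -y, -z); pixel columns grow to the right and rows downward; lengths in m; the calibration is good to about 2 mm. A picture is of the moment at which its call begins. camera_params takes no time and is no camera call.
- ticket.close_job(): hands the job in, once; it reports no verdict.
Trained networks look in the newest picture that a camera, given by its name, has taken for a name from the list of things; names that differ only in an ending like _2 or _b are one class to them, and where a whole thing is asked for, a point or a joint stands for the part that bears it (a point fixed in the world has none). Each returns a list of dicts, best first, with "score" (0 to 1); they miss things now and then, are a little off and sometimes report something else, mostly with a low value. They report only what shows in the picture. A call takes as long as a camera call.
- spotter.recognise(query, camera): "bbox" ([left, top, right, bottom] in pixels, round what is visible of it).
The state is a dict: "clock": time; "qpos": joint angles; "joint_velocities": joint speeds; "effort": joint torques, N m; "eef_pos": TCP position; "tool_rot": TCP orientation; "force": force on the tool from outside, world axes, zero at the start; "ft_torque": the same for the moment, N m; "grip_width": finger opening in m.
Only numpy, scipy, OpenCV 4.12 (cv2) and the standard library are available. Lean on these libraries where they do the work, as an engineer would, in place of code of your own. Each camera call takes 0.05 s, during which the arm holds its last target.

## Task

Press the slanted push button on the sloping front of the grey specimen case and let its lid spring fully open by itself, without touching it as it rises. Then lay the white swab tube flat on the bottom of the empty side of the case, beside the petri dish, setting it down rather than dropping it, and push the lid down until it latches shut and stays shut. Leave the petri dish in its side and the other things where they stand.

Things in the scene. Friction and masses are not known exactly. Their poses are not given: they have to be found in the camera images.
- case: Grey case fixed to the worktop. Origin: on the worktop under the middle of the inside; x to its back (hinge), which is turned to the robot's left, y towards the robot, z up. Inside 96 mm along x, 142 mm along y; floor 24 mm, rim 50 mm above the worktop. A 3 mm divider, 16 mm high, at y = 0 makes two sides of 96 x 69.5 mm: dish in the -y (far) side, the +y (near) side empty. In front (x -68 to -100) a 45 degree slope bears the push button.
- button_top (a point): Middle of the push button's face: aluminium, 22 mm wide, 9 mm proud of the slope, at about (-90, 0, 24) mm in the case frame. It faces 45 degrees up and front; press along (0.707, 0, -0.707) of the case frame. The shut lid overhangs it like a visor (front edge 28 mm above, 2 mm farther front), so come in slanted, under the lid, along the button's axis.
- latch_button (a joint): Travel of the push button: 0 out, 0.007 m fully in. Springs back; 1.4 N at first, 3.5 N fully in. It lets the lid go at about 0.005, so press it right in. It also dips by itself when the lid is pushed shut past the latch.
- case_lid (a joint): Lid angle, rad: 0 fully down, 0.01 to 0.03 latched shut, 1.57 upright, open (stop). Once the latch lets go, a spring opens it within about 1 s and holds it open. Pushing it shut takes about 2 N at the front edge, up to 8 N over the last 6 degrees to ride over the latch, which snaps by itself when the lid is pushed fully down (0).
- lid_panel: White lid panel, 144 mm long x 152 mm wide x 6 mm thick, plus a 1 mm raised field. Origin on the hinge line, which runs along the case's y. Shut, the panel runs from 4 to 148.5 mm in front of it (-x); underside z = 0, outer face z = 6 mm of its own frame.
- case_lid_hinge (a point): Middle of the hinge line, 55.5 mm behind the case's origin and 52.5 mm above the worktop.
- lid_edge (a point): Middle of the lid's front edge, on the outer (upper) face, 148.5 mm from the hinge line. It rises straight up and then back as the lid opens.
- free_side (a point): Middle of the floor of the empty side of the case (case frame 0, +36, 24 mm).
- tube_centre (a point): Middle of the white plastic swab tube, 84 mm long and 11 mm thick, 20 g, lying on the worktop; its long axis is y. White all over, unlike the penlight.
- swab_tube: The same swab tube; origin on its underside, below its middle; its long axis is y.
- dish: Petri dish with cover, 60 mm diameter, 14 mm high, lying loose in the -y (far) side of the case. Origin at the middle of its underside.
- penlight: Bystander: steel penlight with a brass-coloured tip, 110 mm long, 14 mm thick, lying on the worktop; it may be nearer to or farther from the case than the swab tube. Origin on its underside, long axis y.
- oil_bottle: Bystander: small amber bottle with black cap, 26 mm diameter, 60 mm high, standing to the left of the case. Origin at the middle of its underside.
- timer: Bystander: white bench timer, 62 x 66 x 19 mm, lying to the left. Origin at the middle of its underside.

How it is judged:
By the outcome, as a careful person would: the job done as asked, in the order asked, and still so for the second after the job is handed in, with the robot touching nothing.
It also fails if it takes over 64 s, if anything falls off the work surface, if the arm or the gripper's body presses on something with over 40 N, if the wrist force passes 120 N, or if a joint passes its speed limit or range.

## Working session

There is one attempt and no reset: what is moved stays moved. The work goes in short steps, Python scripts to look and compute and a shell command to move; the robot and the scene stay as the last step left them, time stands still between calls to the robot, and variables do not carry over. Pictures are saved under pics/ and viewed, and the job is handed in when it is done.

```bash
ls; mkdir -p pics
python3 - <<'E'
from cell import sensors, viewer, ticket, spotter
import cv2
s=sensors.get_state()
for k,v in s.items(): print(k,v)
for c in ("side","top"):
    cv2.imwrite(f"pics/{c}0.png",viewer.read_camera(c)); p=viewer.camera_params(c); print(c,p)
E
```

```text
pics
clock 0.0
qpos [-8.34914967e-01  3.59404714e-01  1.10722779e-02 -3.64431450e-04
 -1.22408116e+00 -2.88118766e-01]
joint_velocities [ 0.00010705 -0.00016911 -0.00012536  0.0007489   0.00086024  0.00181317]
effort [-4.18043437e-04 -5.83321738e+01  2.93419361e+01  6.93676025e+00
 -6.01617910e-03  4.41190210e-06]
eef_pos [ 0.29204113 -0.60805044  0.24135539]
tool_rot [-0.59798799  0.37627967  0.59902367  0.37682173]
force [ 0.4578441   0.20341032 -0.61000104]
ft_torque [-0.01970964  0.02362295 -0.02748363]
grip_width 0.08527388105051024
side {'camera_matrix': array([[464.98948373,   0.        , 317.96211818],
       [  0.        , 464.98948373, 206.99248379],
       [  0.        ,   0.        ,   1.        ]]), 'k1': -0.007244490505769605, 'world_to_cam': array([[-0.99970139, -0.02280215, -0.00878573,  0.47714486],
       [ 0.00611844, -0.58165684,  0.81341127, -0.09071594],
       [-0.0236578 ,  0.81311462,  0.58162266, -1.32048544],
       [ 0.        ,  0.        ,  0.        ,  1.        ]])}
top {'camera_matrix': array([[397.7265624 ,   0.        , 323.82188775],
       [  0.        , 397.7265624 , 197.52335141],
       [  0.        ,   0.        ,   1.        ]]), 'k1': -0.09398998851275957, 'world_to_cam': array([[ 0.02510271, -0.99954896, -0.0164844 , -0.03126804],
       [ 0.99287922,  0.0230076 ,  0.11688242, -0.48539155],
       [-0.11645043, -0.01930109,  0.99300894, -0.95301159],
       [ 0.        ,  0.        ,  0.        ,  1.        ]])}
```

View pics/side0.png

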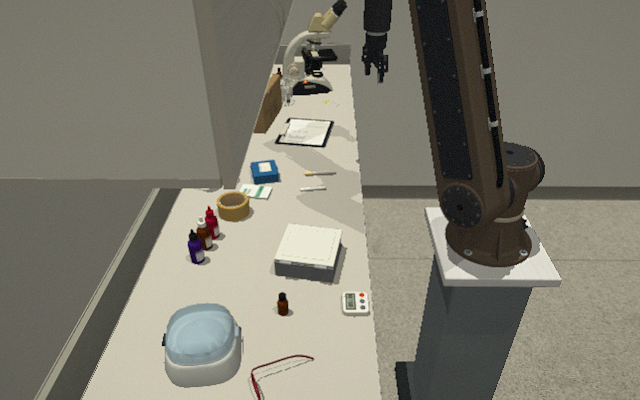

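View pics/top0.png

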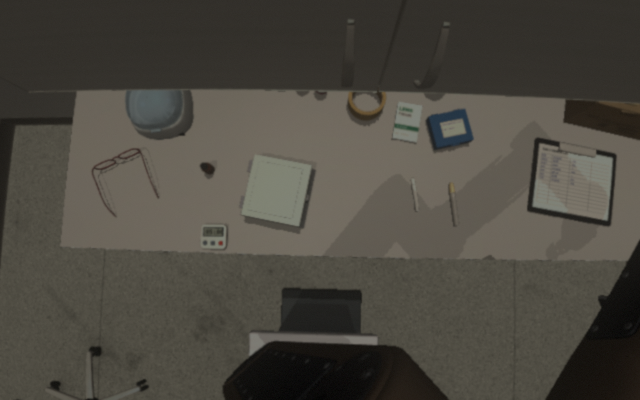

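```bash
cat > h.py <<'E'
import numpy as np, cv2
from cell import sensors, viewer, ticket, spotter
from scipy.spatial.transform import Rotation as R
from scipy.optimize import least_squares
P={c:viewer.camera_params(c) for c in ("side","top")}
def proj(c,X):
    p=P[c];X=np.atleast_2d(X);W=p['world_to_cam'];q=X@W[:3,:3].T+W[:3,3]
    s=np.c_[q[:,0],-q[:,1]]/-q[:,2:3]; s=s*(1+p['k1']*(s**2).sum(1,keepdims=True))
    return s@p['camera_matrix'][:2,:2].T+p['camera_matrix'][:2,2]
def ray(c,uv):
    p=P[c];K=p['camera_matrix'];s=cv2.undistortPoints(np.float64(uv).reshape(-1,1,2),K,np.array([p['k1'],0,0,0]))[:,0]
    W=p['world_to_cam'];d=np.c_[s[:,0],-s[:,1],-np.ones(len(s))]@W[:3,:3]
    return -W[:3,:3].T@W[:3,3],d
def atz(c,uv,z):
    o,d=ray(c,uv);return o+d*((z-o[2])/d[:,2:3])
def tri(us,ut):
    f=lambda X:np.r_[proj('side',X)[0]-us,proj('top',X)[0]-ut]
    r=least_squares(f,[.6,0,.05]);return r.x,np.abs(r.fun).max()
def grab(c,name,crop=None,scale=1):
    im=viewer.read_camera(c)
    if crop: l,t,r,b=crop; im=im[t:b,l:r]
    if scale!=1: im=cv2.resize(im,None,fx=scale,fy=scale,interpolation=cv2.INTER_CUBIC)
    cv2.imwrite(f"pics/{name}.png",im)
E
python3 - <<'E'
from h import *
np.set_printoptions(precision=4,suppress=True)
for c in P: print(c,ray(c,[320,200])[0])
for q in ["case","button_top","swab_tube","tube_centre","penlight","lid_panel","oil_bottle","timer","lid_edge"]:
    for c in P:
        r=spotter.recognise(q,c)[:2]
        print(q,c,[(np.round(x['bbox'],1).tolist(),round(x['score'],2)) for x in r])
im=cv2.imread('pics/side0.png');cv2.imwrite('pics/s1.png',cv2.resize(im[160:330,220:380],None,fx=4.5,fy=3.5*4.5/4.5,interpolation=cv2.INTER_CUBIC))
im=cv2.imread('pics/top0.png');cv2.imwrite('pics/t1.png',cv2.convertScaleAbs(cv2.resize(im[130:260,225:475],None,fx=3.2,fy=3.2,interpolation=cv2.INTER_CUBIC),alpha=1.7))
E
```

```text
side [0.4463 1.0318 0.846 ]
top [ 0.3717 -0.0385  1.0026]
case side [([276.5, 221.5, 344.3, 279.3], 0.68)]
case top [([242.1, 156.1, 316.9, 227.1], 0.66)]
button_top side [([274.3, 293.0, 287.7, 312.9], 0.35)]
button_top top []
swab_tube side [([273.5, 225.6, 344.8, 283.1], 0.33)]
swab_tube top [([410.7, 183.4, 418.9, 211.8], 0.66)]
tube_centre side [([301.3, 188.5, 322.7, 189.9], 0.63)]
tube_centre top []
penlight side [([303.7, 168.3, 335.5, 174.0], 0.64), ([277.3, 223.3, 342.3, 266.7], 0.16)]
penlight top [([449.1, 180.0, 459.6, 224.6], 0.78)]
lid_panel side [([273.7, 225.3, 342.3, 264.7], 0.59)]
lid_panel top [([241.4, 153.1, 311.1, 226.0], 0.72), ([242.7, 154.1, 318.8, 227.4], 0.54)]
oil_bottle side [([274.1, 291.7, 286.3, 314.2], 0.45), ([273.7, 223.6, 342.5, 281.0], 0.34)]
oil_bottle top [([201.4, 159.6, 213.1, 175.2], 0.46), ([239.4, 156.3, 318.1, 225.2], 0.17)]
timer side [([340.4, 290.0, 368.9, 317.6], 0.56)]
timer top [([202.5, 229.4, 228.6, 247.3], 0.87), ([204.0, 163.1, 213.5, 173.8], 0.27)]
lid_edge side [([272.6, 225.6, 341.7, 264.8], 0.79), ([305.2, 168.5, 333.6, 172.7], 0.69)]
lid_edge top [([240.6, 157.0, 311.4, 223.1], 0.73)]
```

View pics/s1.png

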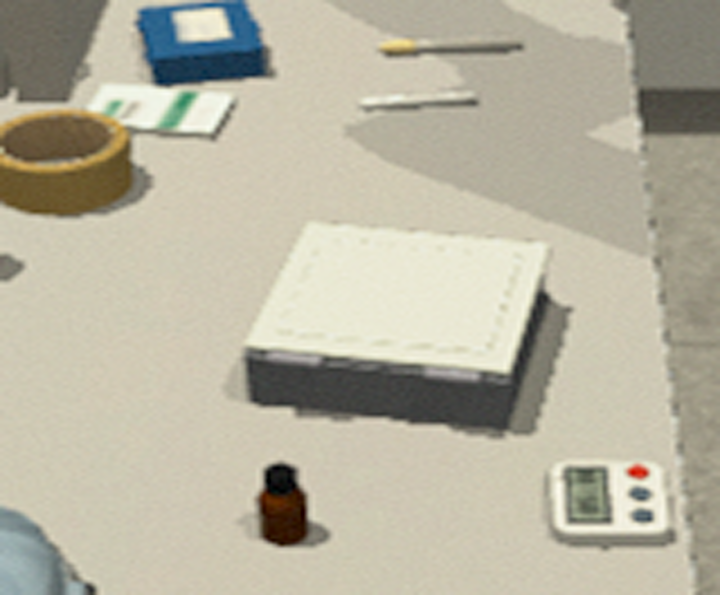

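View pics/t1.png

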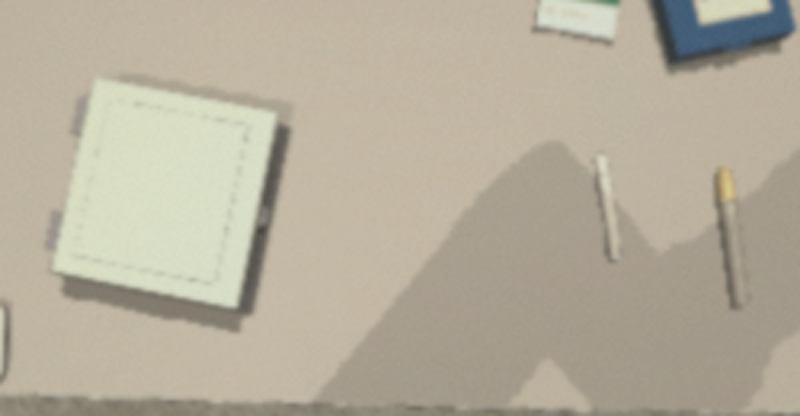

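```bash
cat >> h.py <<'E'
def C2W(cp,pts):
    x,y,a=cp;pts=np.atleast_2d(pts).astype(float)
    ex=np.array([np.cos(a),np.sin(a),0]);ey=np.array([-np.sin(a),np.cos(a),0])
    return np.array([x,y,0])+pts[:,:1]*ex+pts[:,1:2]*ey+pts[:,2:]*[0,0,1]
E
python3 - <<'E'
from h import *
np.set_printoptions(precision=4,suppress=True)
# order: back-far, front-far, front-near, back-near
T=np.array([(95,78),(277,112),(240,307),(53,270)])/3.2+[225,130]
S=np.array([(247,347),(305,222),(548,243),(513,376)])/[4.5,3.5]+[220,160]
for a,b in zip(S,T): print(tri(a,b))
def lid(th):
    L=[]
    for r,y in((4,-76),(148.5,-76),(148.5,76),(4,76)):
        L.append([55.5-r*np.cos(th)-6*np.sin(th)*0,y,52.5+6+r*np.sin(th)])
    return np.array(L)/1000
f=lambda p,w=(1,1):np.r_[w[0]*(proj('side',C2W(p,lid(.02)))-S).ravel(),w[1]*(proj('top',C2W(p,lid(.02)))-T).ravel()]
for w in((1,1),(1,0),(0,1)):
    r=least_squares(f,[.55,.05,1.5],args=(w,));print(w,r.x,np.round(r.fun,1))
# tube, penlight
T0=np.array([(600,155),(615,260)])/3.2+[225,130]; S0=np.array([(360,104),(478,98)])/[4.5,3.5]+[220,160]
for a,b in zip(S0,T0): print('tube',tri(a,b))
print(atz('top',T0,.0055),atz('side',S0,.0055))
T0=np.array([(725,168),(740,307)])/3.2+[225,130]; S0=np.array([(378,47),(522,45)])/[4.5,3.5]+[220,160]
for a,b in zip(S0,T0): print('pen',tri(a,b))
print(atz('top',T0,.007),atz('side',S0,.007))
E
```

```text
(array([0.5841, 0.1521, 0.0536]), np.float64(0.578971325751013))
(array([0.5605, 0.0114, 0.0595]), np.float64(0.08499153457989905))
(array([0.4123, 0.0348, 0.0582]), np.float64(0.46357684935242105))
(array([0.4354, 0.1778, 0.0508]), np.float64(1.0093309217143087))
(1, 1) [0.5011 0.1154 1.4073] [-0.9 -1.1 -0.3 -0.6  0.  -0.7 -0.6 -2.2 -1.1 -0.1  0.  -0.3 -0.7  0.9
 -1.1  1.1]
(1, 0) [0.4997 0.1201 1.4101] [-0.5  0.2 -0.   0.5  0.5  0.3  0.  -0.9 -0.   0.  -0.   0.  -0.   0.
 -0.   0. ]
(0, 1) [0.5022 0.1137 1.4052] [-0.  -0.  -0.  -0.  -0.  -0.  -0.  -0.  -0.3 -0.5  0.8 -0.6 -0.   0.5
 -0.5  0.6]
tube (array([ 0.5427, -0.2437,  0.0032]), np.float64(0.22480388609920965))
tube (array([ 0.4582, -0.2555,  0.0029]), np.float64(0.719517877418582))
[[ 0.5427 -0.2433  0.0055]
 [ 0.4593 -0.255   0.0055]] [[ 0.5417 -0.24    0.0055]
 [ 0.4557 -0.2511  0.0055]]
pen (array([ 0.5344, -0.3437,  0.0048]), np.float64(0.26289662183285145))
pen (array([ 0.4239, -0.3559,  0.0002]), np.float64(0.39763520307678846))
[[ 0.5345 -0.3431  0.007 ]
 [ 0.4243 -0.3538  0.007 ]] [[ 0.5332 -0.3398  0.007 ]
 [ 0.4227 -0.3445  0.007 ]]
```

```bash
cat >> h.py <<'E'
def tool():
    s=sensors.get_state();M=R.from_quat(s['tool_rot']).as_matrix();return np.array(s['eef_pos']),M,s
def rel(target,yaw=None):
    """tool-axis shift and spin to TCP world target, jaw axis (tool z) world yaw"""
    p,M,s=tool();d=M.T@(np.array(target)-p)
    y0=np.arctan2(M[1,2],M[0,2]); 
    out=[]
    if yaw is not None:
        for k in(0,np.pi,-np.pi):
            dy=(yaw+k-y0+np.pi)%(2*np.pi)-np.pi; out.append(round(-dy,4))  # spin about tool x (down) = -yaw
    print('shift',np.round(d,4),'spin',out,'yaw now',round(y0,4),'q',np.round(s['qpos'],3),'pos',np.round(p,4),'F',np.round(s['force'],1),'t',s['clock'],'w',round(s['grip_width'],4))
E
python3 - <<'E'
from h import *
p,M,s=tool();print(np.round(M,4))
rel([.476,-.04,.15],1.407)
E
```

```text
[[-0.     -0.9014 -0.433 ]
 [ 0.     -0.433   0.9014]
 [-1.      0.      0.    ]]
shift [ 0.0923 -0.4118  0.4328] spin [np.float64(0.6116), np.float64(-2.53), np.float64(-2.53)] yaw now 2.0186 q [-0.835  0.359  0.012  0.    -1.224 -0.288] pos [ 0.2922 -0.6085  0.2423] F [ 0.7 -0.3  0.9] t 1.0 w 0.0854
```

```bash
python3 -m jog '[[[0.002,-0.025,0.026],0.04],[[0.004,-0.05,0.052],0.08],[[0.006,-0.075,0.078],0.12],[[0.008,-0.1,0.104],0.16],[[0.01,-0.125,0.13],0.2],[[0.012,-0.15,0.156],0.24],[[0.014,-0.175,0.182],0.28],[[0.016,-0.2,0.208],0.31],[[0.018,-0.225,0.234],0.34],[[0.02,-0.25,0.26],0.37]]' -1
python3 - <<'E'
from h import *
rel([.476,-.04,.15],1.407)
E
```

```text
clock: 2.0
eef_pos: [0.4053, -0.2645, 0.2225]
tool_rot: [0.519, -0.48, -0.519, -0.481]
force: [0.9, -0.4, 0.4]
grip_width: 0.0854
shift [ 0.0725 -0.0876  0.2184] spin [np.float64(0.2403), np.float64(-2.9013), np.float64(-2.9013)] yaw now 1.6473 q [-0.171  0.055 -0.426  0.    -1.089 -1.324] pos [ 0.4053 -0.2645  0.2225] F [ 0.9 -0.4  0.4] t 2.0 w 0.0854
```

```bash
python3 -m jog '[[[0.01,-0.012,0.03],0.03],[[0.02,-0.024,0.06],0.06],[[0.03,-0.036,0.09],0.09],[[0.04,-0.048,0.12],0.12],[[0.05,-0.06,0.15],0.15],[[0.06,-0.072,0.18],0.18],[[0.07,-0.084,0.21],0.21],[[0.0725,-0.0876,0.2184],0.24],[[0.0725,-0.0876,0.2184],0.24]]' -1
python3 - <<'E'
from h import *
rel([.476,-.04,.15],1.407)
grab('side','s2',(220,100,420,300),4);grab('top','t2',(220,100,420,300),4)
E
```

```text
clock: 2.9
eef_pos: [0.4756, -0.04, 0.1495]
tool_rot: [-0.458, 0.539, 0.458, 0.538]
force: [0.5, 0.0, 0.6]
grip_width: 0.0851
shift [-0.0005 -0.0004  0.0001] spin [np.float64(0.0033), np.float64(-3.1383), np.float64(-3.1383)] yaw now 1.4103 q [ 0.33   0.119 -0.542 -0.    -0.911 -2.061] pos [ 0.4756 -0.04    0.1495] F [0.5 0.  0.6] t 2.9 w 0.0851
```

```bash
python3 -c "
import cv2
a=[cv2.resize(cv2.imread(f'pics/{n}2.png'),(590,590)) for n in 'st']
for n,i in zip('st',a): cv2.imwrite(f'pics/{n}2b.png',cv2.convertScaleAbs(i,alpha=1.5))"
```

```text
(no output)
```

View pics/s2b.png

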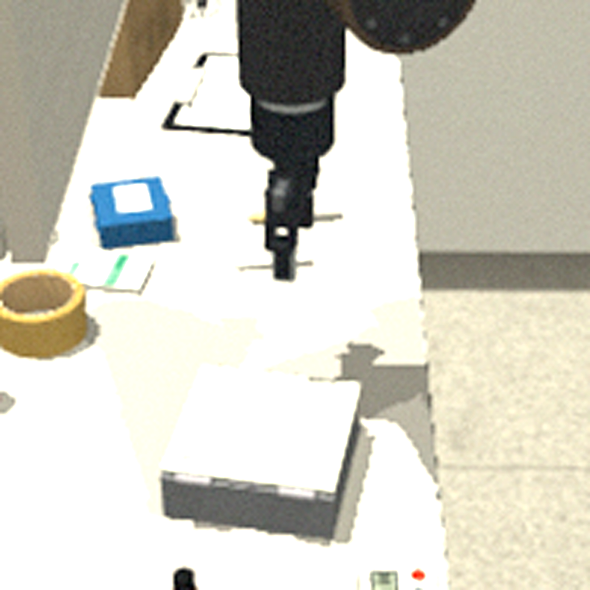

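View pics/t2b.png

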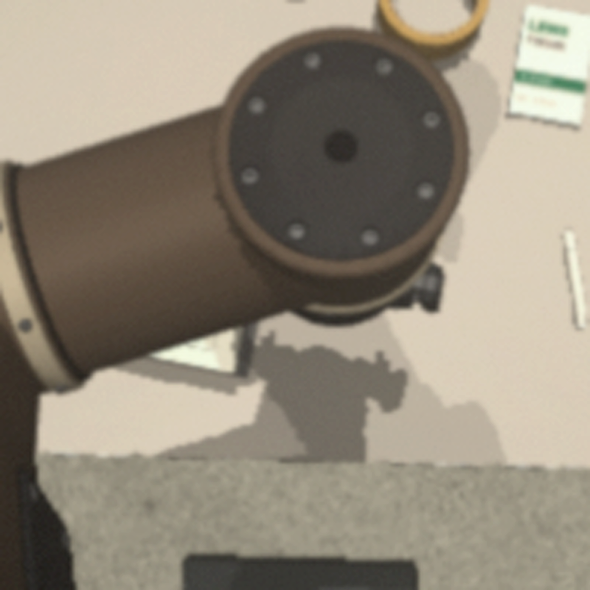

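Run:
```python
from h import *
p,M,s=tool()
im=viewer.read_camera('side');l,t=270,90
im=cv2.convertScaleAbs(cv2.resize(im[t:t+110,l:l+80],None,fx=7,fy=5.4,interpolation=cv2.INTER_CUBIC),alpha=2.2)
# overlay tool-frame grid on plane tool z=+.05
for tz,col in((.0425,(0,0,255)),(.057,(0,255,0)),(-.0425,(255,0,0))):
  for x in(-.1,-.08,-.06,-.04,-.02,0,.011):
    q=proj('side',[p+M@np.array([x,y,tz]) for y in(-.011,.011)])
    q=((q+.5-[l,t])*[7,5.4]).astype(int);cv2.line(im,tuple(map(int,q[0])),tuple(map(int,q[1])),col,1)
cv2.imwrite('pics/s3.png',im)
```

```text
(no output)
```

View pics/s3.png

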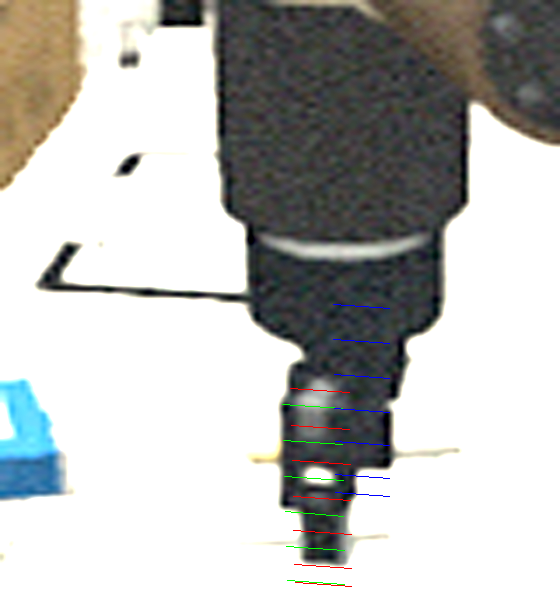

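```bash
python3 -m jog '[[[0,0,0],-0.14],[[0,0,0],-0.28],[[0,0,0],-0.42],[[0,0,0],-0.56],[[0,0,0],-0.7],[[0,0,0],-0.84],[[0,0,0],-0.98],[[0,0,0],-1.12],[[0,0,0],-1.26],[[0,0,0],-1.4]]' -1
python3 -m jog '[[[0,0,0],-0.1],[[0,0,0],-0.1]]' -1
cat > ov.py <<'E'
from h import *
p,M,s=tool()
im=viewer.read_camera('side');l,t=255,100;f=6
im=cv2.convertScaleAbs(cv2.resize(im[t:t+100,l:l+120],None,fx=f,fy=f,interpolation=cv2.INTER_CUBIC),alpha=2.2)
for x in(-.1,-.08,-.06,-.04,-.02,0,.011):
    q=proj('side',[p+M@np.array([x,0,z]) for z in(-.06,-.05,-.04,-.02,0,.02,.04,.05,.06)])
    q=((q+.5-[l,t])*f).astype(int)
    for a in q: cv2.circle(im,tuple(map(int,a)),1,(0,0,255),-1)
    cv2.line(im,tuple(map(int,q[0])),tuple(map(int,q[1])),(0,0,255) if x else (0,200,0),1)
    cv2.line(im,tuple(map(int,q[-2])),tuple(map(int,q[-1])),(0,0,255) if x else (0,200,0),1)
import sys
cv2.imwrite(f'pics/{sys.argv[1]}.png',im)
E
python3 ov.py s4
```

```text
clock: 4.05
eef_pos: [0.4752, -0.0422, 0.1502]
tool_rot: [0.698, -0.115, -0.697, -0.116]
force: [0.1, -0.1, 0.2]
grip_width: 0.0854
clock: 4.25
eef_pos: [0.4753, -0.0421, 0.1502]
tool_rot: [0.703, -0.082, -0.702, -0.082]
force: [0.2, -0.6, -0.6]
grip_width: 0.0858
```

View pics/s4.png

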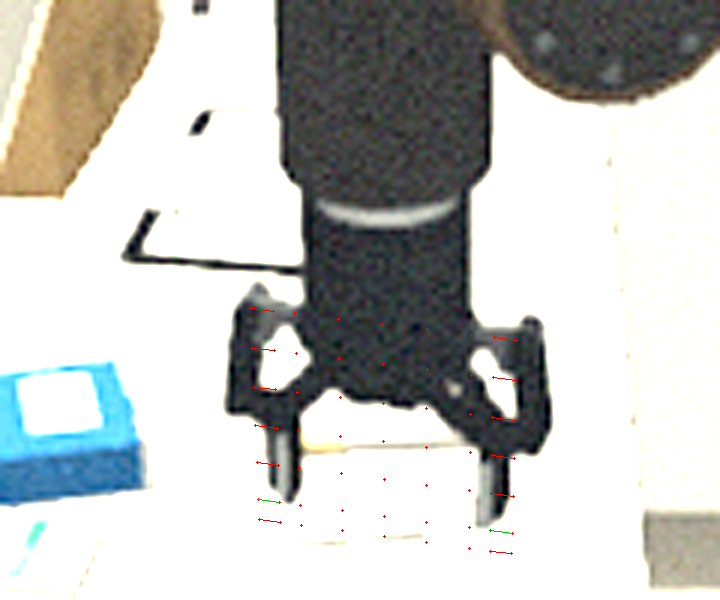

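Run:
```python
from h import *
c=np.array([.5,-.248]);a=.136
g=c-.028*np.array([np.cos(a),np.sin(a)]);print(g)
rel([*g,.08],a+np.pi/2)
for q,u in(('bottle',(207,168)),('timer',(215,238))): print(q,atz('top',u,.02))
```

```text
[ 0.47225855 -0.25179627]
shift [ 0.0701  0.2047 -0.0461] spin [np.float64(1.1987), np.float64(-1.9429), np.float64(-1.9429)] yaw now 2.9055 q [ 0.326  0.117 -0.542  0.    -0.911 -0.562] pos [ 0.4753 -0.042   0.1501] F [ 0.5  0.1 -0.4] t 4.3 w 0.0856
bottle [[0.5557063  0.27977122 0.02      ]]
timer [[0.37925559 0.24895867 0.02      ]]
```

```bash
python3 -m jog '[[[0.005,0.022,-0.005],0.13],[[0.01,0.044,-0.01],0.26],[[0.015,0.066,-0.015],0.39],[[0.022,0.088,-0.02],0.52],[[0.03,0.11,-0.025],0.65],[[0.038,0.132,-0.03],0.78],[[0.046,0.154,-0.035],0.91],[[0.054,0.176,-0.04],1.04],[[0.062,0.195,-0.044],1.17],[[0.07,0.2047,-0.0461],1.1987]]' 0
python3 -m jog '[[[0,0,0],0],[[0,0,0],0]]' 0
cat > ov2.py <<'E'
from h import *
import sys
g=np.array([.47226,-.25180]);
rel([*g,.0125],.136+np.pi/2)
p,M,s=tool()
for c,(l,t,r,b) in(('side',(270,120,370,220)),('top',(360,150,460,250))):
    im=viewer.read_camera(c);im=cv2.convertScaleAbs(cv2.resize(im[t:b,l:r],None,fx=6,fy=6,interpolation=cv2.INTER_CUBIC),alpha=1.5)
    # project TCP and vertical drop on the table
    q=proj(c,np.array([[*p[:2],.0055]]+[p+M@np.array([0.008,0,z]) for z in(-.02,.02)]))
    for a in ((q+.5-[l,t])*6).astype(int): cv2.circle(im,tuple(map(int,a)),3,(0,0,255),-1)
    cv2.imwrite(f'pics/{c}_{sys.argv[1]}.png',im)
E
python3 ov2.py a
```

```text
clock: 5.3
eef_pos: [0.4727, -0.2528, 0.0795]
tool_rot: [0.532, -0.466, -0.532, -0.466]
force: [0.4, 0.3, 0.5]
grip_width: 0.0427
clock: 5.5
eef_pos: [0.4727, -0.2511, 0.0798]
tool_rot: [-0.534, 0.464, 0.534, 0.464]
force: [-0.7, -0.5, -0.6]
grip_width: 0.0428
shift [ 0.0673  0.0005 -0.0007] spin [np.float64(0.0039), np.float64(-3.1377), np.float64(-3.1377)] yaw now 1.7107 q [-0.122  0.297 -0.501 -0.    -0.773 -1.309] pos [ 0.4727 -0.2511  0.0798] F [-0.7 -0.5 -0.6] t 5.5 w 0.0428
```

View pics/side_a.png

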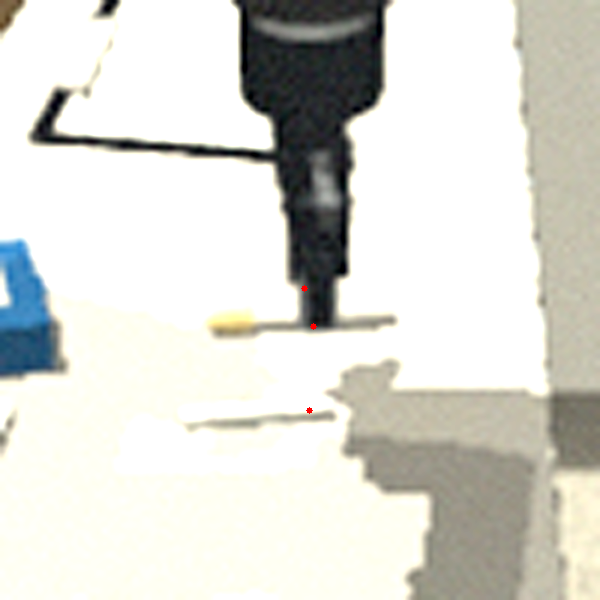

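View pics/top_a.png

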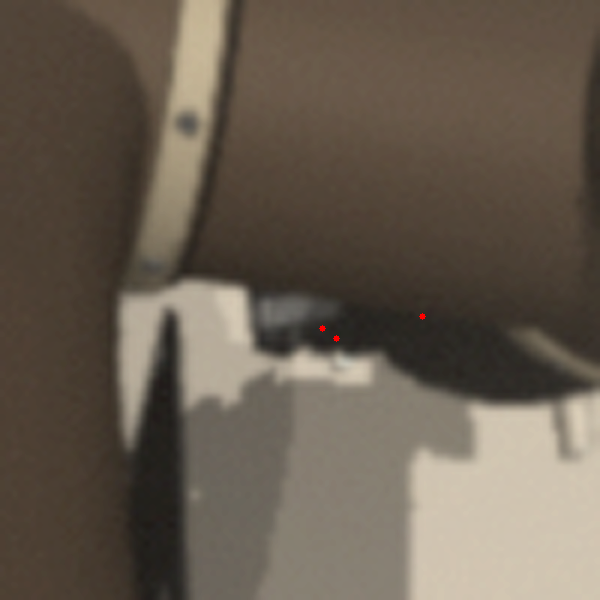

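```bash
python3 -m jog '[[[0.01,-0.002,0],0],[[0.02,-0.004,0],0],[[0.03,-0.004,0],0],[[0.04,-0.004,0],0],[[0.05,-0.004,0],0],[[0.058,-0.004,0],0],[[0.064,-0.004,0],0],[[0.0665,-0.004,0],0],[[0.0665,-0.004,0],0]]' 0 60
python3 -m jog '[[[0,0,0],0],[[0,0,0],0],[[0,0,0],0],[[0,0,0],0],[[0,0,0],0],[[0,0,0],0]]' 1 60
python3 ov2.py b
```

```text
clock: 6.5
eef_pos: [0.4768, -0.2506, 0.013]
tool_rot: [-0.533, 0.464, 0.534, 0.464]
force: [-0.2, 0.9, 0.7]
grip_width: 0.043
clock: 7.1
eef_pos: [0.4773, -0.2506, 0.0139]
tool_rot: [0.534, -0.464, -0.533, -0.464]
force: [-1.3, -0.1, 6.7]
grip_width: 0.0085
shift [ 0.0014  0.0051 -0.0004] spin [np.float64(0.0033), np.float64(-3.1383), np.float64(-3.1383)] yaw now 1.7101 q [-0.12   0.399 -0.551  0.    -0.62  -1.312] pos [ 0.4773 -0.2506  0.0139] F [-1.3 -0.1  6.7] t 7.1 w 0.0085
```

View pics/side_b.png

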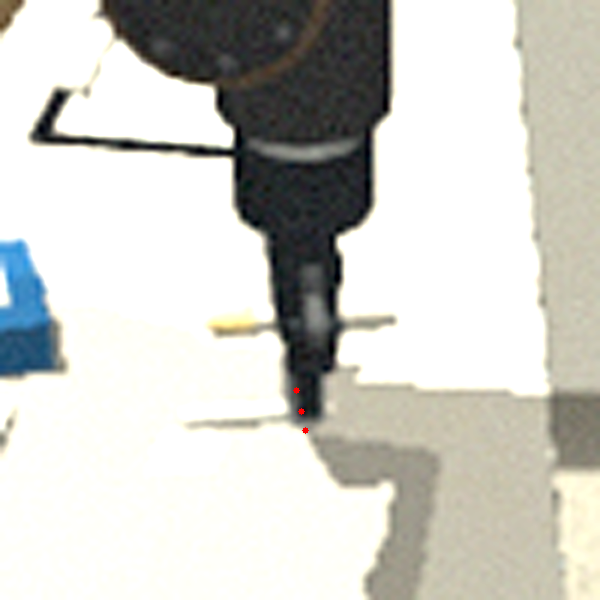

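```bash
python3 -m jog '[[[-0.01,0,0],0],[[-0.02,0,0],0],[[-0.04,0,0],0],[[-0.06,0,0],0],[[-0.08,0,0],0],[[-0.1,0,0],0],[[-0.1,0,0],0]]'
python3 ov2.py c
```

```text
clock: 7.9
eef_pos: [0.4788, -0.251, 0.117]
tool_rot: [0.535, -0.463, -0.532, -0.465]
force: [0.3, -0.4, 0.0]
grip_width: 0.0087
shift [0.1045 0.0072 0.0003] spin [np.float64(0.0037), np.float64(-3.1379), np.float64(-3.1379)] yaw now 1.7105 q [-1.200e-01  2.540e-01 -4.550e-01  1.000e-03 -8.560e-01 -1.312e+00] pos [ 0.4788 -0.251   0.117 ] F [ 0.3 -0.4  0. ] t 7.9 w 0.0087
```

View pics/side_c.png

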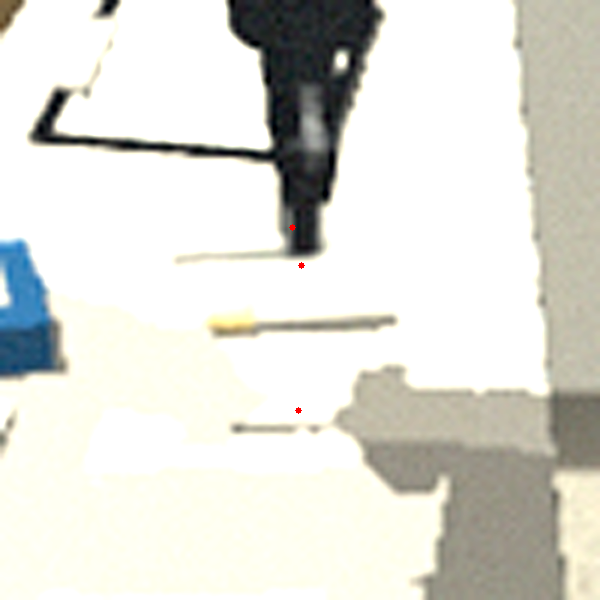

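```bash
cat > tip.py <<'E'
from h import *
import sys
# distance along tool -/+y of tube tip from given side pixel; assumes tube in plane through TCP containing tool x,y
def tip(u):
    p,M,s=tool();o,d=ray('side',u);d=d[0]
    t=((p-o)@M[:,2])/(d@M[:,2]);X=o+t*d;return M.T@(X-p),X
E
python3 - <<'E'
from tip import *
for u in [(175,260),(285,254)]: print(tip(np.array(u)/6+[270,120]-.4))
p,M,s=tool();print(M)
E
```

```text
(array([ 8.63092711e-03, -6.58801505e-02,  7.49418919e-17]), array([ 0.54248732, -0.24137773,  0.10585976]))
(array([ 9.29599780e-03, -7.61668975e-03,  1.42631601e-16]), array([ 0.48478683, -0.24944705,  0.10507686]))
[[ 2.04975859e-03 -9.90360877e-01 -1.38495960e-01]
 [-5.39320206e-05 -1.38496360e-01  9.90362941e-01]
 [-9.99997898e-01 -2.02253558e-03 -3.37296268e-04]]
```

```bash
cat >> h.py <<'E'
CP=(.502,.116,1.407)
E
python3 - <<'E'
from h import *
for X in((-.185,0,.10),(-.171,0,.052)):
    w=C2W(CP,X)[0];print(w);rel(w,1.407+np.pi/2)
E
```

```text
[ 0.471833   -0.06652384  0.1       ]
shift [ 0.0143 -0.0201  0.183 ] spin [np.float64(-1.2681), np.float64(1.8735), np.float64(1.8735)] yaw now 1.7097 q [-0.12   0.257 -0.458 -0.    -0.854 -1.312] pos [ 0.4772 -0.2505  0.1144] F [-0.3 -0.4 -1. ] t 8.0 w 0.009
[ 0.4741159  -0.05271122  0.052     ]
shift [ 0.0623 -0.0242  0.1963] spin [np.float64(-1.2681), np.float64(1.8735), np.float64(1.8735)] yaw now 1.7097 q [-0.12   0.257 -0.458 -0.    -0.854 -1.312] pos [ 0.4772 -0.2505  0.1144] F [-0.3 -0.4 -1. ] t 8.0 w 0.009
```

```bash
python3 -m jog '[[[0.001,-0.002,0.018],-0.12],[[0.002,-0.004,0.036],-0.24],[[0.004,-0.006,0.055],-0.36],[[0.006,-0.008,0.073],-0.48],[[0.007,-0.01,0.091],-0.6],[[0.008,-0.012,0.11],-0.73],[[0.01,-0.014,0.128],-0.86],[[0.012,-0.016,0.146],-1.0],[[0.013,-0.018,0.165],-1.14],[[0.0143,-0.0201,0.183],-1.2681]]'
python3 -m jog '[[[0,0,0],0],[[0,0,0],0]]'
cat > look.py <<'E'
from h import *
import sys
n=sys.argv[1]; l,t,r,b=map(int,sys.argv[2:6]); f=min(780//(r-l),590//(b-t)); c=sys.argv[6] if len(sys.argv)>6 else 'side'
im=viewer.read_camera(c);im=cv2.convertScaleAbs(cv2.resize(im[t:b,l:r],None,fx=f,fy=f,interpolation=cv2.INTER_CUBIC),alpha=1.0 if c=='side' else 1.6)
cv2.imwrite(f'pics/{n}.png',im);print('scale',f)
E
python3 look.py p1 260 140 360 290
python3 - <<'E'
from h import *
rel(C2W(CP,(-.171,0,.052))[0],1.407+np.pi/2)
E
```

```text
clock: 9.0
eef_pos: [0.4708, -0.0658, 0.0984]
tool_rot: [-0.704, 0.056, 0.705, 0.056]
force: [0.1, -0.6, -0.2]
grip_width: 0.0091
clock: 9.2
eef_pos: [0.4711, -0.0664, 0.0986]
tool_rot: [-0.704, 0.058, 0.705, 0.058]
force: [0.4, -0.5, -0.1]
grip_width: 0.0088
scale 3
shift [ 0.0467 -0.0144 -0.0006] spin [np.float64(-0.002), np.float64(3.1396), np.float64(3.1396)] yaw now 2.9758 q [ 0.274  0.183 -0.607 -0.    -0.782 -0.44 ] pos [ 0.4711 -0.0668  0.0987] F [ 0.1  1.1 -0.2] t 9.25 w 0.0085
```

View pics/p1.png

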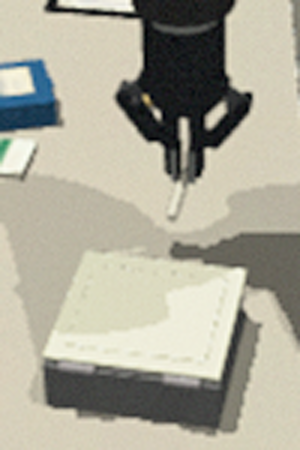

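Run:
```python
from h import *
p,M,s=tool()
X=p+M@np.array([.0085,-.067,0]);print(X,proj('side',X),proj('side',C2W(CP,[(-.093,0,.061),(-.093,.076,.061),(-.093,-.076,.061)])))
im=viewer.read_camera('side');l,t=290,170
im=cv2.resize(im[t:t+80,l:l+60],None,fx=8,fy=7,interpolation=cv2.INTER_CUBIC)
for a in np.r_[proj('side',X),proj('side',C2W(CP,[(-.093,0,.061),(-.093,.076,.061),(-.093,-.076,.061)]))]:
    cv2.circle(im,tuple(int(v) for v in (a+.5-[l,t])*[8,7]),3,(0,0,255),-1)
cv2.imwrite('pics/p2.png',im)
print(spotter.recognise('swab_tube','side')[:2])
```

```text
[ 0.48219704 -0.00067609  0.09017618] [[315.89688987 212.08634167]] [[314.08965469 226.0102354 ]
 [341.50349784 229.0062883 ]
 [287.18036134 223.06836097]]
[{'bbox': [316.3, 197.5, 319.8, 210.4], 'score': 0.55}]
```

View pics/p2.png

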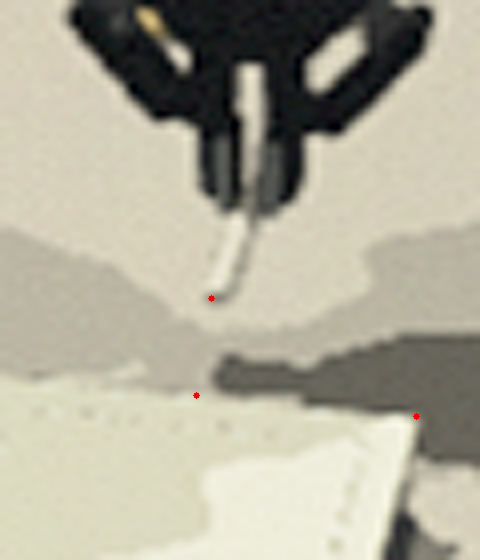

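```bash
sed -i 's/^CP=.*/CP=(.5035,.116,1.407)/' h.py
python3 -m jog '[[[0.01,0,0],0],[[0.02,-0.003,-0.001],0],[[0.03,-0.006,-0.001],0],[[0.04,-0.01,-0.002],0],[[0.0467,-0.0144,-0.002],0],[[0.0467,-0.0144,-0.002],0],[[0.0467,-0.0144,-0.002],0]]'
python3 - <<'E'
from h import *
for d in(20,0,-9):
  k=d*.7071/1000
  rel(C2W(CP,(-.157-k,0,.038+k))[0],1.407+np.pi/2)
E
python3 look.py p3 280 150 350 250
```

```text
clock: 10.05
eef_pos: [0.4758, -0.0524, 0.0521]
tool_rot: [-0.705, 0.058, 0.705, 0.057]
force: [0.7, 0.9, -0.4]
grip_width: 0.0089
shift [-0.      0.0004  0.0001] spin [np.float64(0.0008), np.float64(-3.1408), np.float64(-3.1408)] yaw now 2.9786 q [ 0.303  0.259 -0.651  0.    -0.662 -0.466] pos [ 0.4758 -0.0524  0.0521] F [ 0.7  0.9 -0.4] t 10.05 w 0.0089
shift [ 0.0141 -0.0137  0.0001] spin [np.float64(0.0008), np.float64(-3.1408), np.float64(-3.1408)] yaw now 2.9786 q [ 0.303  0.259 -0.651  0.    -0.662 -0.466] pos [ 0.4758 -0.0524  0.0521] F [ 0.7  0.9 -0.4] t 10.05 w 0.0089
shift [ 0.0205 -0.0201  0.0001] spin [np.float64(0.0008), np.float64(-3.1408), np.float64(-3.1408)] yaw now 2.9786 q [ 0.303  0.259 -0.651  0.    -0.662 -0.466] pos [ 0.4758 -0.0524  0.0521] F [ 0.7  0.9 -0.4] t 10.05 w 0.0089
scale 5
```

View pics/p3.png

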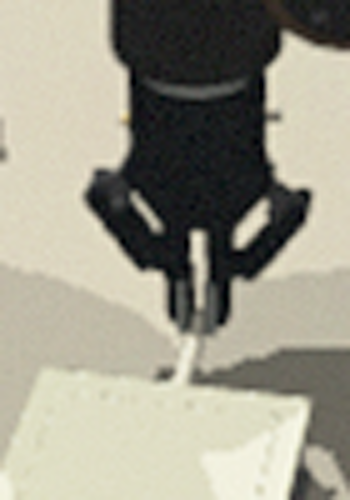

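```bash
python3 -m jog '[[[0.003,-0.003,-0.001],0],[[0.006,-0.006,-0.002],0],[[0.009,-0.009,-0.003],0],[[0.012,-0.012,-0.003],0],[[0.012,-0.012,-0.003],0]]'
python3 -m jog '[[[0.001,-0.001,0],0],[[0.002,-0.002,0],0],[[0.003,-0.003,0],0],[[0.003,-0.003,0],0]]'
```

```text
clock: 10.6
eef_pos: [0.4805, -0.041, 0.0398]
tool_rot: [-0.705, 0.058, 0.705, 0.058]
force: [-0.4, -0.7, -0.3]
grip_width: 0.0087
clock: 11.0
eef_pos: [0.4811, -0.0384, 0.0373]
tool_rot: [-0.705, 0.058, 0.705, 0.058]
force: [-0.8, -1.3, 0.2]
grip_width: 0.0089
```

```bash
python3 - <<'E'
from h import *
rel(C2W(CP,(-.157,0,.038))[0],1.407+np.pi/2)
E
python3 look.py p4 280 150 350 250
```

```text
shift [-0.0007  0.001   0.0031] spin [np.float64(0.0001), np.float64(-3.1414), np.float64(-3.1414)] yaw now 2.9779 q [ 0.329  0.289 -0.656  0.    -0.626 -0.493] pos [ 0.4811 -0.0384  0.0373] F [-0.8 -1.3  0.2] t 11.0 w 0.0089
scale 5
```

View pics/p4.png

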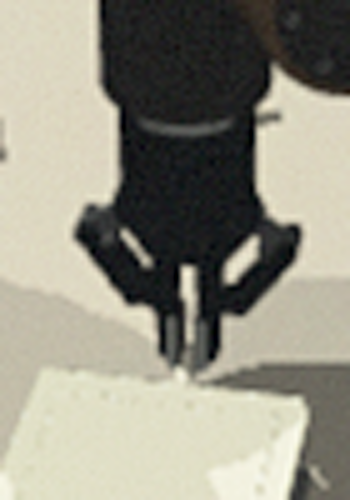

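```bash
python3 -m jog '[[[0.001,-0.001,0],0],[[0.002,-0.002,0],0],[[0.003,-0.003,0],0],[[0.004,-0.004,0],0],[[0.004,-0.004,0],0]]'
python3 look.py p5 260 130 350 280
```

```text
clock: 11.55
eef_pos: [0.4817, -0.0345, 0.0331]
tool_rot: [-0.705, 0.058, 0.705, 0.058]
force: [0.3, -4.0, 0.9]
grip_width: 0.0087
scale 3
```

View pics/p5.png

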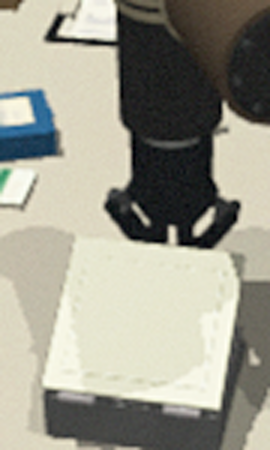

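```bash
python3 -m jog '[[[-0.002,0.004,0],0],[[-0.006,0.01,0],0],[[-0.006,0.02,0],0],[[-0.006,0.03,0],0],[[-0.006,0.04,0],0],[[-0.006,0.04,0],0],[[-0.006,0.04,0],0],[[-0.006,0.04,0],0],[[-0.006,0.04,0],0],[[-0.006,0.04,0],0]]'
python3 look.py p6 220 80 380 300
python3 look.py p6t 225 120 400 260 top
```

```text
clock: 12.6
eef_pos: [0.4754, -0.0736, 0.0393]
tool_rot: [-0.705, 0.058, 0.705, 0.058]
force: [-0.7, 0.8, 0.0]
grip_width: 0.0085
scale 2
scale 4
```

View pics/p6.png

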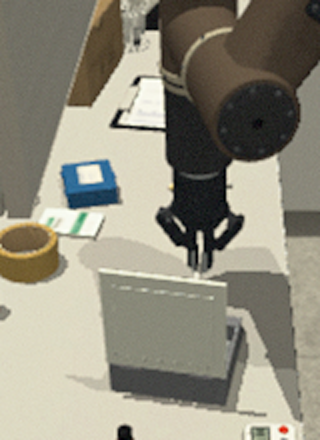

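View pics/p6t.png

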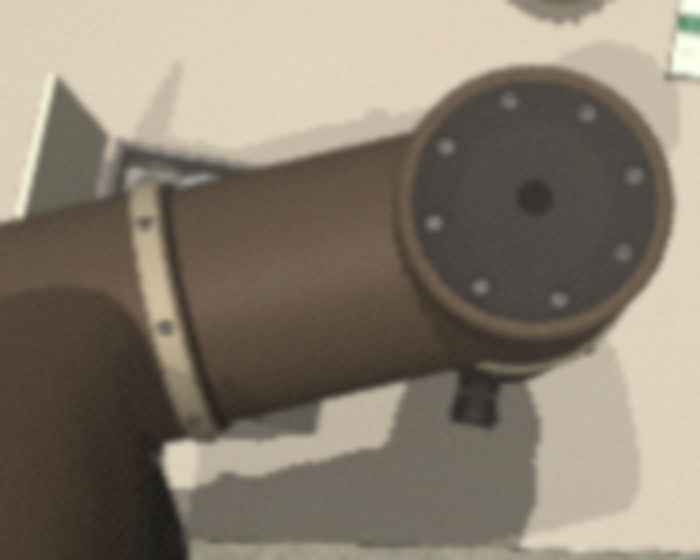

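Run:
```python
from h import *
print(tri(np.array([349,140.]),np.array([358.8,169.5])))
p,M,s=tool();print(p)
# lid & tube check: side pixel of upright lid corners
print(proj('side',C2W(CP,[(.0615,-.076,.201),(.0615,.076,.201),(.0615,.076,.0565),(.0615,-.076,.0565)])))
# place TCP: tube centre case (-2,36,..): protrusion 67 -> centre at +25 from TCP
for X in((-.12,.036,.13),(-.027,.036,.13),(-.027,.036,.0375)):
    w=C2W(CP,X)[0];print(w);rel(w,1.407+np.pi/2)
```

```text
(array([ 0.47206583, -0.08547206,  0.28056063]), np.float64(29.27132830673088))
[ 0.47535575 -0.07364061  0.03928938]
[[267.90234923 215.21821505]
 [332.28280476 222.12796091]
 [331.74521012 268.77158108]
 [272.01378646 261.41183745]]
[0.44841406 0.00347649 0.13      ]
shift [-0.0907 -0.0717  0.0391] spin [np.float64(0.0006), np.float64(-3.141), np.float64(-3.141)] yaw now 2.9784 q [ 0.256  0.283 -0.658 -0.    -0.629 -0.42 ] pos [ 0.4754 -0.0736  0.0393] F [ 0.   0.2 -1.3] t 12.7 w 0.0091
[0.4635791  0.09523172 0.13      ]
shift [-0.0907 -0.1647  0.0391] spin [np.float64(0.0006), np.float64(-3.141), np.float64(-3.141)] yaw now 2.9784 q [ 0.256  0.283 -0.658 -0.    -0.629 -0.42 ] pos [ 0.4754 -0.0736  0.0393] F [ 0.   0.2 -1.3] t 12.7 w 0.0091
[0.4635791  0.09523172 0.0375    ]
shift [ 0.0018 -0.1647  0.0391] spin [np.float64(0.0006), np.float64(-3.141), np.float64(-3.141)] yaw now 2.9784 q [ 0.256  0.283 -0.658 -0.    -0.629 -0.42 ] pos [ 0.4754 -0.0736  0.0393] F [ 0.   0.2 -1.3] t 12.7 w 0.0091
```

```bash
python3 - <<'E'
from h import *
o,d=ray('side',[349,140])
for y in(-.1,0,.1,.2): print(o+d[0]*(y-o[1])/d[0][1])
o,d=ray('top',[358.8,169.5])
for z in(.3,.4,.5): print(o+d[0]*(z-o[2])/d[0][2])
E
python3 - <<'E'
import cv2
a=cv2.imread('pics/s2.png');
E
python3 look.py full 0 0 640 400; python3 look.py fullt 0 0 640 400 top
```

```text
[ 0.39315341 -0.1         0.26022881]
[0.39785064 0.         0.3119841 ]
[0.40254787 0.1        0.36373938]
[0.4072451  0.2        0.41549467]
[ 0.50617018 -0.08627209  0.3       ]
[ 0.48703626 -0.07946966  0.4       ]
[ 0.46790233 -0.07266722  0.5       ]
scale 1
scale 1
```

View pics/full.png

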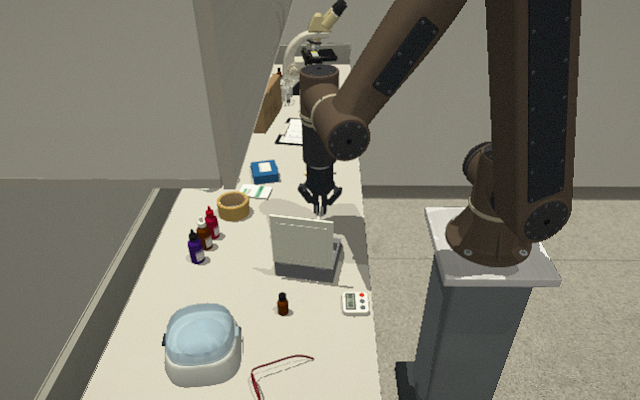

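View pics/fullt.png

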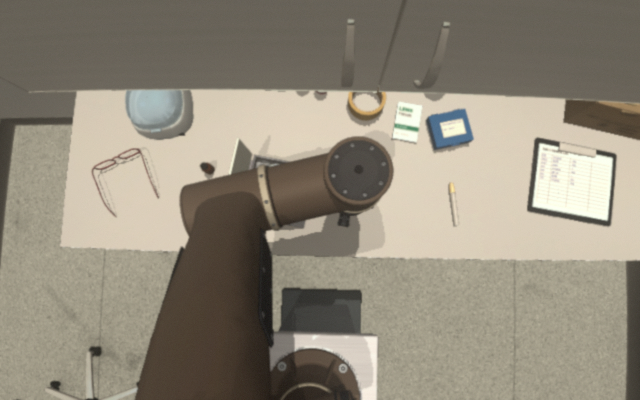

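```bash
python3 -m jog '[[[-0.03,0.0,0.004],0],[[-0.06,0.0,0.012],0],[[-0.085,-0.01,0.02],0],[[-0.0907,-0.03,0.028],0],[[-0.0907,-0.06,0.036],0],[[-0.0907,-0.09,0.0391],0],[[-0.0907,-0.12,0.0391],0],[[-0.0907,-0.15,0.0391],0],[[-0.0907,-0.1647,0.0391],0],[[-0.0907,-0.1647,0.0391],0]]'
python3 look.py p7 250 120 380 300;python3 look.py p7t 225 120 375 260 top
python3 - <<'E'
from h import *
rel(C2W(CP,(-.027,.036,.0375))[0],1.407+np.pi/2)
E
```

```text
clock: 13.8
eef_pos: [0.4639, 0.0965, 0.1299]
tool_rot: [0.705, -0.057, -0.705, -0.057]
force: [-0.1, -0.2, -1.1]
grip_width: 0.0091
scale 3
scale 4
shift [ 0.0922 -0.0006 -0.0004] spin [np.float64(0.0007), np.float64(-3.1409), np.float64(-3.1409)] yaw now 2.9785 q [ 0.619  0.136 -0.576 -0.    -0.86  -0.782] pos [0.4632 0.0948 0.1297] F [-0.4 -0.9 -0.2] t 13.9 w 0.0089
```

View pics/p7.png

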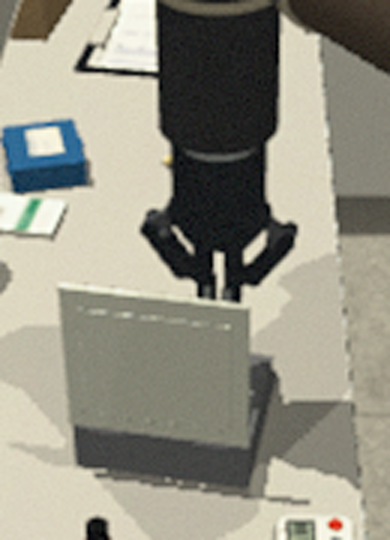

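View pics/p7t.png

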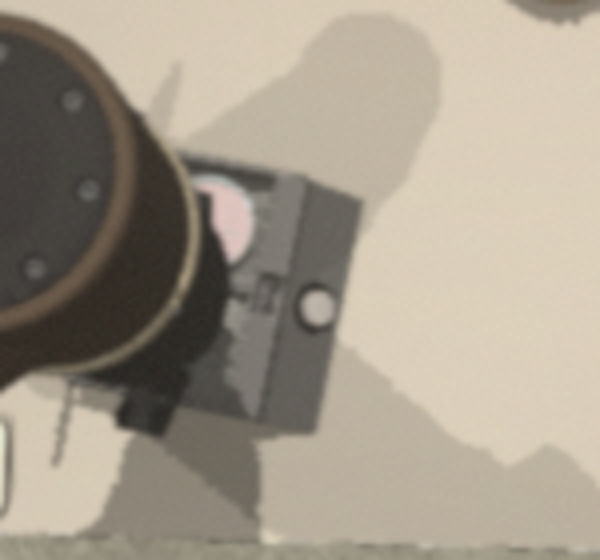

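Run:
```python
from h import *
print(proj('top',C2W(CP,[(-.09,0,.024),(-.1,-.076,.0),(-.1,.076,0)])))
print(np.array([(318,307),(362,200),(315,433)])/4+[225,120]-.4)
a=np.array([(318,307),(362,200),(315,433)])/4+[225,120]-.4
print(atz('top',a[:1],.024),C2W(CP,(-.09,0,.024)))
```

```text
[[305.04655681 196.15993517]
 [315.19725166 169.07453177]
 [303.72911521 227.45394825]]
[[304.1  196.35]
 [315.1  169.6 ]
 [303.35 227.85]]
[[0.48829506 0.02954121 0.024     ]] [[0.48882416 0.02720462 0.024     ]]
```

```bash
sed -i 's/^CP=.*/CP=(.5035,.118,1.407)/' h.py
python3 -m jog '[[[0.01,-0.002,0],0],[[0.025,-0.0035,0],0],[[0.04,-0.0035,0],0],[[0.055,-0.0035,0],0],[[0.065,-0.0035,0],0],[[0.072,-0.0035,0],0],[[0.078,-0.0035,0],0],[[0.082,-0.0035,0],0],[[0.085,-0.0035,0],0],[[0.085,-0.0035,0],0]]'
python3 -m jog '[[[0.001,0,0],0],[[0.002,0,0],0],[[0.003,0,0],0],[[0.004,0,0],0],[[0.005,0,0],0],[[0.005,0,0],0],[[0.005,0,0],0]]'
python3 look.py p8t 225 120 375 260 top
```

```text
clock: 14.9
eef_pos: [0.4641, 0.0985, 0.0449]
tool_rot: [-0.705, 0.058, 0.705, 0.058]
force: [-0.1, 0.2, -0.0]
grip_width: 0.0086
clock: 15.6
eef_pos: [0.4641, 0.0985, 0.04]
tool_rot: [-0.705, 0.058, 0.705, 0.058]
force: [0.2, 0.7, 0.1]
grip_width: 0.0089
scale 4
```

View pics/p8t.png

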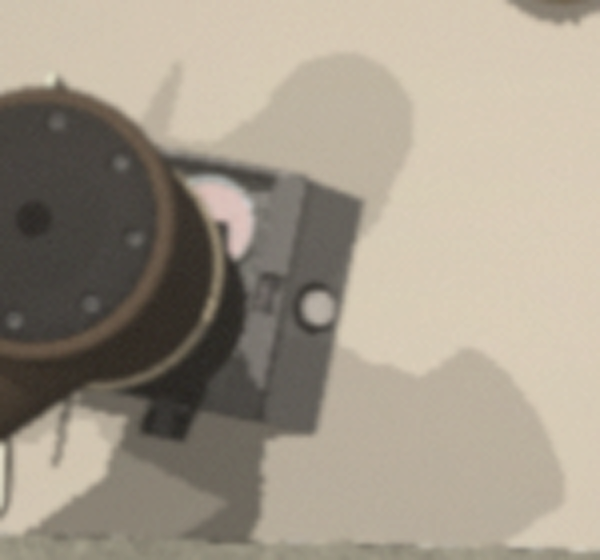

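```bash
python3 -m jog '[[[0.001,0,0],0],[[0.0015,0,0],0],[[0.0015,0,0],0]]'
python3 -m jog '[[[0.0005,0,0],0],[[0.001,0,0],0],[[0.001,0,0],0]]'
```

```text
clock: 15.95
eef_pos: [0.4641, 0.0984, 0.0384]
tool_rot: [-0.705, 0.058, 0.705, 0.058]
force: [-0.1, 0.2, 0.1]
grip_width: 0.0089
clock: 16.25
eef_pos: [0.4642, 0.0985, 0.0379]
tool_rot: [0.705, -0.058, -0.705, -0.058]
force: [-1.9, -0.8, 6.0]
grip_width: 0.0092
```

```bash
python3 -m jog '[[[0,0,0],0],[[0,0,0],0],[[0,0,0],0],[[0,0,0],0],[[0,0,0],0]]' 0.4
python3 -m jog '[[[-0.01,0,0],0],[[-0.02,0,0],0],[[-0.035,0,0],0],[[-0.05,0,0],0],[[-0.08,0,0],0],[[-0.12,0,0],0],[[-0.16,0,0],0],[[-0.16,0.04,0],0],[[-0.16,0.08,0],0],[[-0.16,0.12,0],0]]' 0.4
python3 look.py p9t 225 120 375 260 top
python3 look.py p9 250 120 380 300
```

```text
clock: 16.75
eef_pos: [0.4641, 0.0984, 0.0374]
tool_rot: [-0.705, 0.058, 0.705, 0.058]
force: [0.3, -0.3, 0.2]
grip_width: 0.0252
clock: 17.75
eef_pos: [0.4442, -0.0209, 0.1991]
tool_rot: [0.706, -0.057, -0.704, -0.058]
force: [0.1, 0.1, 0.6]
grip_width: 0.0261
scale 4
scale 3
```

View pics/p9t.png

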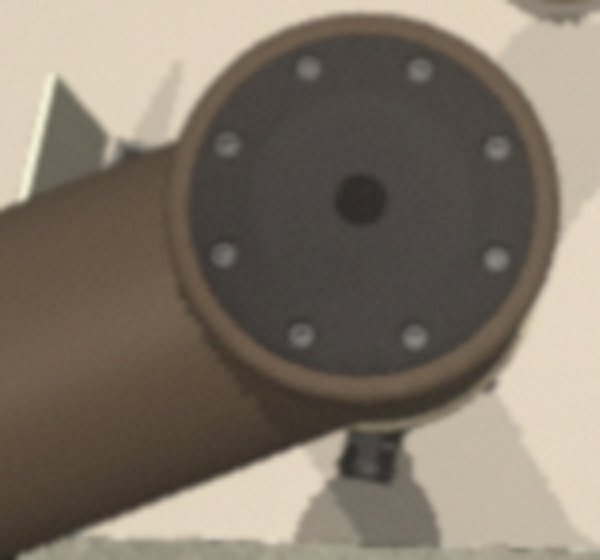

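View pics/p9.png

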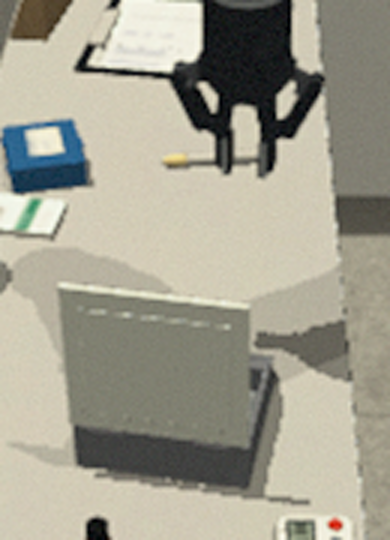

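Run:
```python
from h import *
for z in(.3,.5,.7): print(atz('top',[[320,92]],z))
w=C2W(CP,(.098,0,.27))[0];print(w);rel(w,1.407+np.pi/2)
```

```text
[[ 0.65040408 -0.01282419  0.3       ]]
[[ 0.57107714 -0.02012775  0.5       ]]
[[ 0.49175019 -0.02743131  0.7       ]]
[0.51948036 0.2146883  0.27      ]
shift [-0.0712 -0.247  -0.0359] spin [np.float64(-0.0028), np.float64(3.1388), np.float64(3.1388)] yaw now 2.975 q [ 0.395  0.005 -0.538 -0.    -1.027 -0.562] pos [ 0.4432 -0.023   0.1986] F [ 0.6  1.4 -0.3] t 17.85 w 0.0256
```

Run:
```python
from h import *
for u in((82,91),(70,91),(0,91),(0,125),(5,121)): print(u,tri(np.array([222,187.]),np.array(u,float)))
o,d=ray('side',[222,187])
for x in (.55,.6,.65,.7): print(o+d[0]*(x-o[0])/d[0][0])
```

```text
(82, 91) (array([0.61803994, 0.37485488, 0.41236178]), np.float64(6.174117571516831))
(70, 91) (array([0.6143599 , 0.38960549, 0.42216933]), np.float64(6.133357045602821))
(0, 91) (array([0.59435315, 0.47159101, 0.47686745]), np.float64(5.485469779405975))
(0, 125) (array([0.57105706, 0.47354979, 0.46998498]), np.float64(23.442121773256105))
(5, 121) (array([0.57497403, 0.46770224, 0.46686339]), np.float64(21.307774016216072))
[0.55       0.6566092  0.60072325]
[0.6        0.47566657 0.48243773]
[0.65       0.29472394 0.36415221]
[0.7        0.1137813  0.24586669]
```

Run:
```python
from h import *
w=C2W(CP,(.098,.045,.27))[0];print(w);rel(w,1.407+np.pi/2)
```

```text
[0.47508267 0.22202622 0.27      ]
shift [-0.0712 -0.2469  0.0091] spin [np.float64(-0.0028), np.float64(3.1388), np.float64(3.1388)] yaw now 2.975 q [ 0.395  0.005 -0.538 -0.    -1.027 -0.562] pos [ 0.4432 -0.023   0.1986] F [ 0.6  1.4 -0.3] t 17.85 w 0.0256
```

```bash
python3 -m jog '[[[-0.03,0,0.001],0],[[-0.06,0,0.002],0],[[-0.0712,-0.02,0.003],0],[[-0.0712,-0.05,0.004],0],[[-0.0712,-0.08,0.005],0],[[-0.0712,-0.11,0.006],0],[[-0.0712,-0.14,0.007],0],[[-0.0712,-0.17,0.008],0],[[-0.0712,-0.2,0.009],0],[[-0.0712,-0.225,0.009],0]]' 1
python3 -m jog '[[[0,-0.01,0],0],[[0,-0.022,0],0],[[0,-0.022,0],0],[[0,-0.022,0],0]]' 1
python3 look.py q1t 165 100 325 240 top
python3 look.py q1 220 60 400 300
python3 - <<'E'
from h import *
w=C2W(CP,(.098,.045,.176))[0];print(w);rel(w,1.407+np.pi/2)
E
```

```text
clock: 18.85
eef_pos: [0.4722, 0.2054, 0.2697]
tool_rot: [0.705, -0.057, -0.705, -0.058]
force: [-0.4, -0.2, 0.5]
grip_width: -0.0001
clock: 19.25
eef_pos: [0.4758, 0.2249, 0.2689]
tool_rot: [-0.705, 0.058, 0.705, 0.058]
force: [-0.5, 0.0, 0.2]
grip_width: -0.0001
scale 4
scale 2
[0.47508267 0.22202622 0.176     ]
shift [0.0929 0.0027 0.0003] spin [np.float64(-0.0004), np.float64(3.1412), np.float64(3.1412)] yaw now 2.9774 q [ 0.814  0.095 -0.272 -0.    -1.203 -0.978] pos [0.4758 0.2246 0.2689] F [0.3 0.1 0.1] t 19.35 w -0.0002
```

View pics/q1t.png

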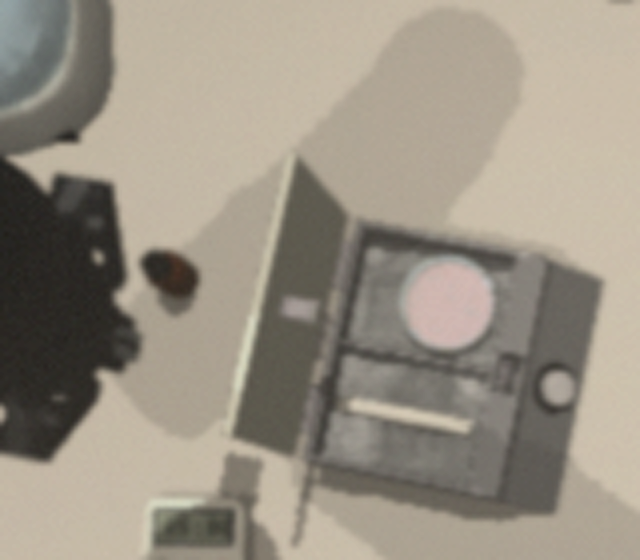

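View pics/q1.png

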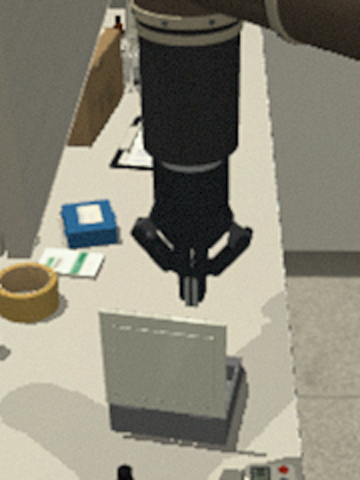

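```bash
python3 -m jog '[[[0.02,0,0],0],[[0.045,0,0],0],[[0.07,0,0],0],[[0.09,0.001,0],0],[[0.0929,0.0027,0],0],[[0.0929,0.0027,0],0]]' 1
python3 - <<'E'
from h import *
w=C2W(CP,(.098,.045,.176))[0];rel(w,1.407+np.pi/2)
for i,th in enumerate(np.linspace(95,0,20)):
    r=107+28*i/19;t=np.radians(th)
    X=55.5-r*np.cos(t)+7*np.sin(t)+11; Z=52.5+r*np.sin(t)+7*np.cos(t)+11
    print(round(th),round(r),'TCP case',round(X,1),round(Z,1),'shift from(98,176): x',round((176-Z)/1000,4),'y',round((98-X)/1000,4))
E
```

```text
clock: 19.95
eef_pos: [0.4755, 0.2219, 0.176]
tool_rot: [-0.705, 0.058, 0.705, 0.058]
force: [0.4, 0.1, -0.0]
grip_width: -0.0
shift [-0.     -0.0001  0.0004] spin [np.float64(-0.0003), np.float64(3.1413), np.float64(3.1413)] yaw now 2.9775 q [ 0.811  0.168 -0.411  0.    -0.993 -0.975] pos [0.4755 0.2219 0.176 ] F [ 0.4  0.1 -0. ] t 19.95 w -0.0
95 107 TCP case 82.8 169.5 shift from(98,176): x 0.0065 y 0.0152
90 108 TCP case 73.5 172.0 shift from(98,176): x 0.004 y 0.0245
85 110 TCP case 63.9 173.6 shift from(98,176): x 0.0024 y 0.0341
80 111 TCP case 54.0 174.4 shift from(98,176): x 0.0016 y 0.044
75 113 TCP case 44.0 174.4 shift from(98,176): x 0.0016 y 0.054
70 114 TCP case 34.0 173.4 shift from(98,176): x 0.0026 y 0.064
65 116 TCP case 23.9 171.4 shift from(98,176): x 0.0046 y 0.0741
60 117 TCP case 13.9 168.6 shift from(98,176): x 0.0074 y 0.0841
55 119 TCP case 4.1 164.8 shift from(98,176): x 0.0112 y 0.0939
50 120 TCP case -5.4 160.1 shift from(98,176): x 0.0159 y 0.1034
45 122 TCP case -14.6 154.5 shift from(98,176): x 0.0215 y 0.1126
40 123 TCP case -23.4 148.1 shift from(98,176): x 0.0279 y 0.1214
35 125 TCP case -31.6 140.7 shift from(98,176): x 0.0353 y 0.1296
30 126 TCP case -39.3 132.6 shift from(98,176): x 0.0434 y 0.1373
25 128 TCP case -46.2 123.8 shift from(98,176): x 0.0522 y 0.1442
20 129 TCP case -52.4 114.2 shift from(98,176): x 0.0618 y 0.1504
15 131 TCP case -57.8 104.1 shift from(98,176): x 0.0719 y 0.1558
10 132 TCP case -62.3 93.3 shift from(98,176): x 0.0827 y 0.1603
5 134 TCP case -65.9 82.1 shift from(98,176): x 0.0939 y 0.1639
0 135 TCP case -68.5 70.5 shift from(98,176): x 0.1055 y 0.1665
```

```bash
python3 -m jog '[[[0.003,0.012,0],0],[[0.004,0.0245,0],0],[[0.0025,0.034,0],0],[[0.0016,0.044,0],0],[[0.0016,0.054,0],0],[[0.0026,0.064,0],0],[[0.0046,0.074,0],0],[[0.0074,0.084,0],0],[[0.0112,0.094,0],0]]'
python3 look.py r1 220 60 400 300
```

```text
clock: 20.85
eef_pos: [0.4601, 0.1291, 0.1644]
tool_rot: [0.705, -0.058, -0.705, -0.058]
force: [1.0, 1.3, -0.0]
grip_width: 0.0002
scale 2
```

View pics/r1.png

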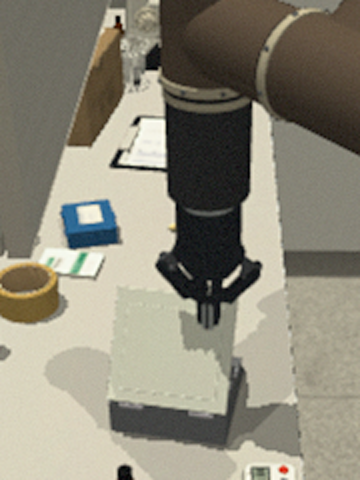

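```bash
python3 -m jog '[[[0.0047,0.0094,0],0],[[0.0103,0.0186,0],0],[[0.0167,0.0274,0],0],[[0.0241,0.0356,0],0],[[0.0322,0.0433,0],0],[[0.041,0.0502,0],0],[[0.0506,0.0564,0],0],[[0.0607,0.0618,0],0],[[0.0715,0.0663,0],0],[[0.0715,0.0663,0],0]]'
python3 look.py r2 220 60 400 300
```

```text
clock: 21.9
eef_pos: [0.4482, 0.0634, 0.0914]
tool_rot: [-0.704, 0.059, 0.706, 0.057]
force: [0.3, 0.7, 0.4]
grip_width: 0.0
scale 2
```

View pics/r2.png

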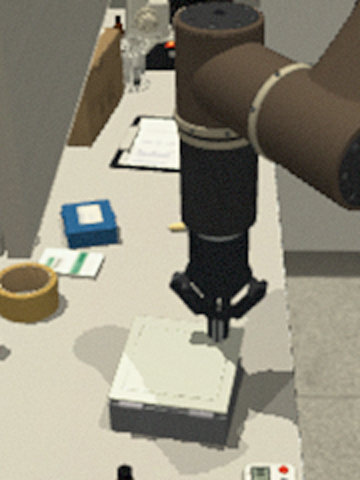

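```bash
python3 -m jog '[[[0.004,0.0015,0],0],[[0.008,0.003,0],0],[[0.0115,0.0036,0],0],[[0.0145,0.0045,0],0],[[0.0175,0.0053,0],0],[[0.0195,0.006,0],0],[[0.0195,0.006,0],0]]'
python3 -m jog '[[[0.001,0,0],0],[[0.002,0,0],0],[[0.002,0,0],0]]'
python3 -m jog '[[[0.001,0,0],0],[[0.001,0,0],0]]'
```

```text
clock: 22.65
eef_pos: [0.4478, 0.0581, 0.0731]
tool_rot: [-0.704, 0.058, 0.705, 0.058]
force: [-0.0, -0.4, -0.6]
grip_width: 0.0005
clock: 22.95
eef_pos: [0.4481, 0.0583, 0.0714]
tool_rot: [-0.705, 0.058, 0.705, 0.058]
force: [-0.7, -0.6, 0.5]
grip_width: -0.0001
clock: 23.15
eef_pos: [0.4483, 0.0584, 0.0705]
tool_rot: [-0.705, 0.058, 0.705, 0.058]
force: [-0.1, -1.0, 0.8]
grip_width: 0.0001
```

```bash
python3 look.py r3 260 150 360 290; python3 look.py r3t 225 120 375 260 top
```

```text
scale 4
scale 4
```

View pics/r3.png

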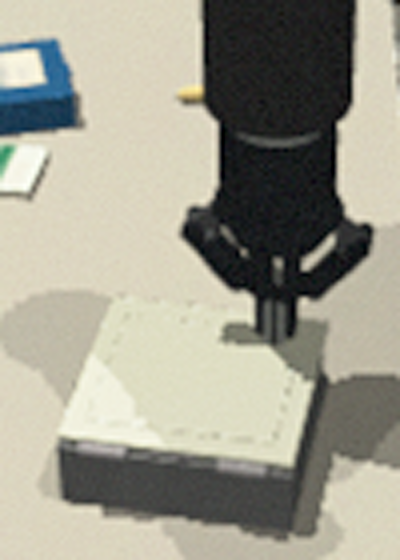

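View pics/r3t.png

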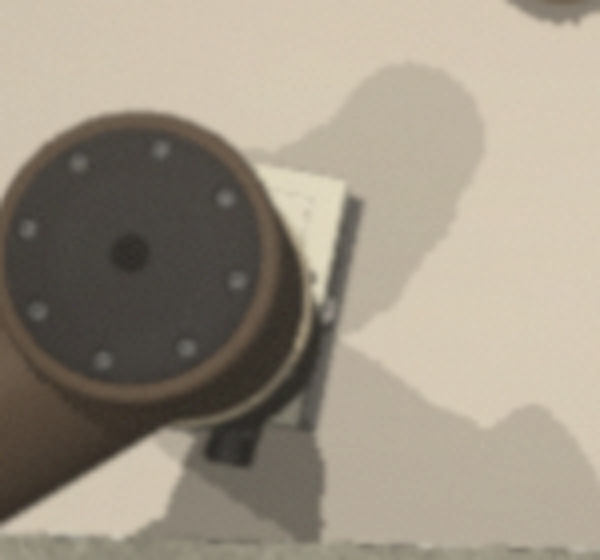

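```bash
python3 -m jog '[[[0.001,0,0],0],[[0.001,0,0],0]]'
python3 -m jog '[[[0.001,0,0],0],[[0.001,0,0],0]]'
python3 -m jog '[[[0.001,0,0],0],[[0.001,0,0],0]]'
```

```text
clock: 23.45
eef_pos: [0.4485, 0.0585, 0.0696]
tool_rot: [0.705, -0.058, -0.705, -0.058]
force: [0.0, -0.4, 1.5]
grip_width: -0.0
clock: 23.65
eef_pos: [0.4485, 0.0585, 0.0687]
tool_rot: [0.705, -0.058, -0.705, -0.058]
force: [-1.1, -0.7, 5.9]
grip_width: 0.0003
clock: 23.85
eef_pos: [0.4486, 0.0585, 0.068]
tool_rot: [0.705, -0.058, -0.705, -0.058]
force: [-2.9, -1.0, 9.4]
grip_width: 0.0005
```

```bash
python3 -m jog '[[[0.001,0,0],0],[[0.001,0,0],0]]'
python3 -m jog '[[[0.001,0,0],0],[[0.001,0,0],0]]'
python3 -m jog '[[[0.001,0,0],0],[[0.001,0,0],0]]'
```

```text
clock: 24.05
eef_pos: [0.4486, 0.0584, 0.0672]
tool_rot: [0.705, -0.058, -0.705, -0.058]
force: [-3.8, -1.2, 12.8]
grip_width: -0.0001
clock: 24.25
eef_pos: [0.4486, 0.0584, 0.0665]
tool_rot: [0.705, -0.058, -0.705, -0.058]
force: [-4.0, -1.4, 16.5]
grip_width: 0.0003
clock: 24.45
eef_pos: [0.4486, 0.0584, 0.0657]
tool_rot: [0.705, -0.058, -0.705, -0.057]
force: [-6.3, -1.5, 19.7]
grip_width: -0.0005
```

```bash
python3 -m jog '[[[-0.003,0,0],0],[[-0.008,0,0],0],[[-0.03,0,0],0],[[-0.07,0.02,0],0],[[-0.12,0.05,0],0],[[-0.15,0.09,0],0],[[-0.15,0.13,0],0],[[-0.15,0.17,0],0],[[-0.15,0.21,0],0],[[-0.15,0.25,0],0]]'
python3 -m jog '[[[0,0.03,0],0],[[0,0.06,0],0],[[0,0.06,0],0],[[0,0.06,0],0],[[0,0.06,0],0]]'
python3 look.py z1 220 150 380 330; python3 look.py z1t 165 120 365 260 top
python3 - <<'E'
from h import *
im=viewer.read_camera('side');
for th in(0,.02,.05,.1):
    print(th,proj('side',C2W((.5005,.118,1.407),[(.0555-.1485*np.cos(th),y,.0585+.1485*np.sin(th)) for y in(-.076,.076)])).round(1).tolist())
for q in['swab_tube','penlight','oil_bottle','timer']:
  for c in P: viewer.read_camera(c) if q=='swab_tube' else 0; print(q,c,[(np.round(r['bbox']).tolist(),round(r['score'],2)) for r in spotter.recognise(q,c)[:1]])
E
```

```text
clock: 25.45
eef_pos: [0.4072, -0.1896, 0.2149]
tool_rot: [0.705, -0.058, -0.704, -0.058]
force: [1.3, 0.5, 0.6]
grip_width: 0.0002
clock: 25.95
eef_pos: [0.3979, -0.2469, 0.2145]
tool_rot: [-0.705, 0.058, 0.705, 0.058]
force: [0.1, -0.2, 0.7]
grip_width: -0.0001
scale 3
scale 3
0 [[287.7, 224.2], [342.0, 230.2]]
0.02 [[287.7, 223.4], [342.1, 229.3]]
0.05 [[287.6, 222.1], [342.1, 228.1]]
0.1 [[287.4, 220.1], [342.1, 226.1]]
swab_tube side [([269.0, 225.0, 343.0, 286.0], 0.47)]
swab_tube top []
penlight side [([307.0, 170.0, 333.0, 175.0], 0.62)]
penlight top [([244.0, 156.0, 283.0, 220.0], 0.66)]
oil_bottle side [([274.0, 292.0, 289.0, 317.0], 0.51)]
oil_bottle top [([238.0, 151.0, 284.0, 223.0], 0.55)]
timer side [([342.0, 289.0, 369.0, 317.0], 0.65)]
timer top [([202.0, 227.0, 229.0, 247.0], 0.8)]
```

View pics/z1.png

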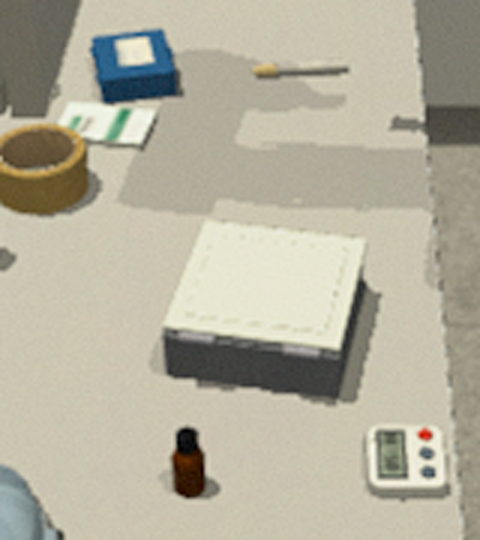

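View pics/z1t.png

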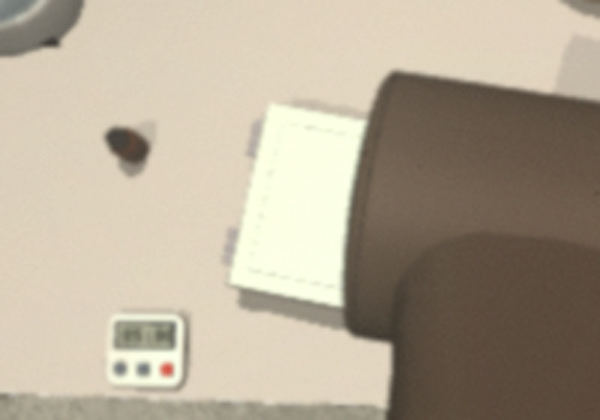

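```bash
python3 -c "
from cell import ticket; print(ticket.close_job())"
```

```text
the job is handed in; nothing more can be done
None
```

The lid sprang open by itself, the swab tube is lying flat in the empty side, and the lid is latched shut again. I handed the job in at about 26 s, well under the 64 s limit.

- **Opening:** The jog command cannot tilt the tool, so a vertical finger would not fit under the lid. I picked the tube up first and pressed the button along its axis with the end of the tube. The gripper stayed well in front of the lid as it rose to upright.
- **Tube:** I lowered it onto the floor of the near side until I felt contact (about 6 N), then released it. A clear top view showed it flat beside the dish, with the dish still in its own side.
- **Closing:** I followed the lid down from behind. It seems to have run ahead of the fingers at the end, because I felt almost no force over the last degrees. I then pressed it down with about 20 N to be sure it latched.

**Last checks:** With the arm clear, the lid corners were within about 1.5 px of where they were at the start. The lid stayed down unaided for over a second, and the side view showed the penlight, bottle and timer in place. I could not check the tube or the dish after closing, because the lid hides them.

**Disagreements:** In the final top view the arm covered part of the case and the bench. There the detector mistook the lid for the penlight and the bottle, so I went by the pictures instead. In the side view it also reported the shut case as the tube. The two cameras differed by up to 6 mm on the case's position; I used a value in between, checked against the robot's own position.

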